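# Snap the hold-down onto the wooden fish

### The job

Clamp the wooden fish ready for sanding: on the sanding board where the fish lies, push the sprung hold-down over past its over-centre point so that it snaps down onto the fish. Keep the fish where it lies, and leave the hold-down of the other board, the one with the round log slice, standing up as it is.

Things in the scene. Friction and masses are not known exactly. Their poses are not given: they have to be found in the camera images.
- hinge (a point): Hinge of the hold-down on the fish's board (plywood 260 x 160 mm, fixed), 58 mm above the table, midway between two wooden cheeks (68 mm over both along y, 40 mm along x, tops 70 mm up). x: level, from the hinge towards the fish; y: hinge axis; z up. The hold-down swings in this x-z plane. An identical board with a round log slice stands on the other side of the table.
- holddown (a joint): Angle (rad) of the hold-down: steel bar 28 wide, 10 thick, 125 mm long from the hinge, wooden crossbar 70 x 16 mm on its last 22 mm, rubber pad on the +x side. 0: raised stop, leaning 0.5 back towards -x; 0.5: upright, over-centre; about 2.07: level, pad pressed on the fish. The spring drives it away from upright: about 3 N on the crossbar frees it, past upright it snaps down.
- fish: Flat fish of bare light wood, 20 mm thick, about 130 mm long (its y, head to +y) and 50 mm wide (its x; 60 over the fins), loose on the board under the hold-down's pad. Origin: on its underside near the middle.
- spare_holddown (a joint): Angle of the identical hold-down on the other board, the one with the round log slice (rad): 0 at its raised stop, where it must stay.

How it is judged (in metres and radians):
At the end, for the whole second after the job is handed in: The fish board's hold-down is down on the fish (angle above 1.95 rad) and at rest, the fish lies within 15 mm of where it started, and the other hold-down still stands at its raised stop (below 0.2 rad) (value of joint holddown above 1.95 rad and velocity of joint holddown below 0.1 rad/s and distance of fish from where it was at the start of the episode below 0.015 m and value of joint spare_holddown below 0.2 rad); the robot touches nothing.
It fails at once if the hold-down of the board with the log slice is pushed off its raised stop (more than 0.3 rad) (value of joint spare_holddown above 0.3 rad).
It also fails if it takes over 35 s, if anything falls off the work surface, if the arm or the gripper's body presses on something with over 40 N, if the wrist force passes 120 N, or if a joint passes its speed limit or range.

### The arm

A 6-joint arm with a two-finger parallel gripper is mounted at the origin on the work surface. World frame = base frame: x ahead of the robot, y to its left, z up, the work surface at z = 0. Lengths are in m, angles in degrees, forces in N, time in s.
With the tool pointing down it reaches from about 0.35 to 0.8 m from the base axis. Payload 7.3 kg.
Tool frame: the origin (TCP) lies midway between the tips of the shut fingers; the grasp point (between the pads) lies 19 mm behind it; z points along the fingers, y is the direction in which the jaws open and shut (so a half turn about z gives the same grasp; the last joint's range is limited). The gripper opens to 85 mm and grips with 20 to 120 N. Pads are 22 mm wide; open, the fingers measure 114 mm over their backs; the gripper's body (76 mm by 85 mm) begins 54 mm behind the grasp point. The pads swing forward as they close: fully open they stand 13 mm farther back than shut.
Start: joints at [59.702, 19.595, 87.324, -0, 73.075, -8.365], TCP at [0.196, 0.487, 0.231] pointing down, gripper open.
Joint ranges: [-145.02, 145.02], [-44.19, 115.74], [2.07, 154.8], [-57.11, 237.11], [16.16, 152.29], [-177.93, 177.93]. Speed limits (degrees/s): [147.25, 147.25, 180, 180, 180, 180].

### API

Orientations are given as a 3x3 rotation matrix whose columns are the frame's x, y, z axes.
In Python, from rig import get_state, read_camera, ticket gives the robot as it stands.
- The arm moves only by the tool jog_arm, never from a script. Its argument "steps" is a list of rows, each an object of numbers: "dx", "dy", "dz": the shift along the tool's x, y, z in mm; "ax", "ay", "az": the turn, a rotation vector about the tool's x, y, z in degrees; "fingers": the finger opening in mm, from 0 to 85.4. A call has 1 to 8 rows; each row shifts and turns the commanded pose from where the row before left it, along the tool's axes as they then stand; what a row does not reach is not made up. A row lasts 1/12 s, in which the tool goes at most 41.7 mm and 7.16 degrees, less where a joint would pass 70% of its speed; a pose out of reach is approached as far as the arm can. A call is refused whole if a number of a shift passes 41.7 or a number of a turn 7.16, either way. A call with a gripper value outside its range is refused whole. The fingers move at their own pace and stop on an object; "grip_force" is the grip in N (left out, the last holds). Time passes only in rows, so rows that do not move let the fingers close. It gives the time, the measured TCP pose, the force and the opening at its end, in the units of the state.
- get_state(): the state, without advancing time (a new reading comes with each control period).
- read_camera(name): name is "scene" or "top"; returns a dict with "image" (400x640x3 uint8, red, green, blue), "range_z" (400x640 float32, m along the optical axis (not along the pixel's ray), 0 where there is no reading), "mtx" (3x3 intrinsics, pixels), "position" and "orientation" of the camera in the world. Camera axes: x right, y up, looking along -z (the intrinsics and any distortion apply to the point x, -y, -z); pixel columns grow to the right and rows downward; lengths in m; the calibration is good to about 2 mm. A picture is of the moment at which its call begins.
- ticket.finish_job(): hands the job in, once; it reports no verdict.
The state is a dict: "time": time; "joints": joint angles; "joint_vel": joint speeds; "joint_torque": joint torques, N m; "tool_pos": TCP position; "orientation": TCP orientation; "wrist_force": force on the tool from outside, world axes, zero at the start; "torque": the same for the moment, N m; "finger_gap": opening from 0.0 (shut) to 1.0 (fully open).
Only numpy, scipy, OpenCV 4.12 (cv2) and the standard library are available. Lean on these libraries where they do the work, as an engineer would, in place of code of your own. Each camera call takes 0.05 s, during which the arm holds its last target. There are 200 camera calls.

## Working session

There is one attempt and no reset: what is moved stays moved. The work goes in short steps, Python scripts to look and compute and a tool call to move; the robot and the scene stay as the last step left them, time stands still between calls to the robot, and variables do not carry over. Pictures are saved under pics/ and viewed, about 8 in all and at most 12, crops included, and the job is handed in when it is done.

Besides the shell and the picture viewer there is one more tool, called as name([rows], argument=value, ...), one row to a line, values as JSON. jog_arm: Moves the arm, as the interface text tells. Its arguments: {"type":"object","properties":{"steps":{"type":"array"},"grip_force":{"type":"number"}},"required":["steps"]}

```bash
mkdir -p pics; cat > h.py <<'E'
from rig import get_state, read_camera, ticket
import numpy as np, cv2
def cloud(c):
    z=c["range_z"]; K=np.array(c["mtx"]); v,u=np.mgrid[0:400,0:640]
    P=np.stack([(u-K[0,2])/K[0,0]*z,-(v-K[1,2])/K[1,1]*z,-z],-1)
    W=P@np.array(c["orientation"]).T+np.array(c["position"]); W[z==0]=np.nan
    return W
E
python3 - <<'E'
from h import *
for n in("scene","top"):
    c=read_camera(n); np.save(n+".npy",cloud(c)); cv2.imwrite(f"pics/{n}0.png",c["image"][:,:,::-1]); print(n,c["position"],np.round(c["orientation"],2).tolist())
print(get_state())
E
```

```text
scene [ 1.05336153 -0.0357026   0.77633994] [[0.06, -0.83, 0.56], [1.0, 0.04, -0.04], [0.01, 0.56, 0.83]]
top [ 0.43810832 -0.00219267  0.96124518] [[0.02, 0.98, -0.18], [-1.0, 0.02, 0.01], [0.01, 0.18, 0.98]]
{'time': 0.1, 'joints': array([ 5.97040203e+01,  1.96328795e+01,  8.73698133e+01, -1.27138991e-03,
        7.30743944e+01, -8.36750558e+00]), 'joint_vel': array([ 0.00968828, -0.16639654, -0.06605715, -0.01213018,  0.04304297,
       -0.00453974]), 'joint_torque': array([ 1.90386920e-03, -4.34448588e+01, -2.46491057e+01, -7.07096137e-05,
        4.65585515e-03,  1.33520348e-05]), 'tool_pos': array([0.19589238, 0.4867174 , 0.23070335]), 'orientation': array([[-9.27653137e-01,  3.73442394e-01, -6.60392695e-04],
       [ 3.73442937e-01,  9.27652412e-01, -1.17239026e-03],
       [ 1.74794652e-04, -1.33419049e-03, -9.99999095e-01]]), 'wrist_force': array([-0.43816748,  0.55113829, -0.29718266]), 'torque': array([ 0.01016093, -0.01134992, -0.01080081]), 'finger_gap': 0.9983047739177269}
```

View pics/scene0.png

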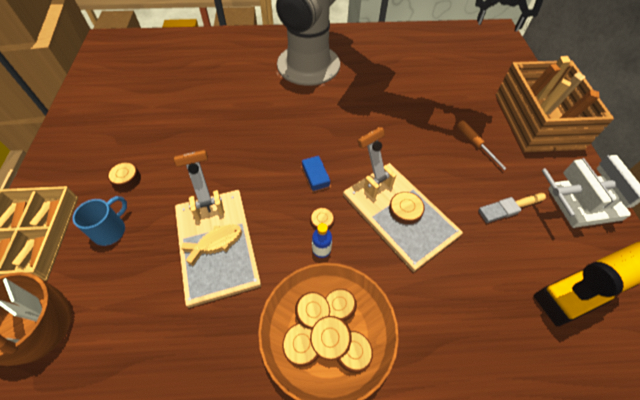

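View pics/top0.png

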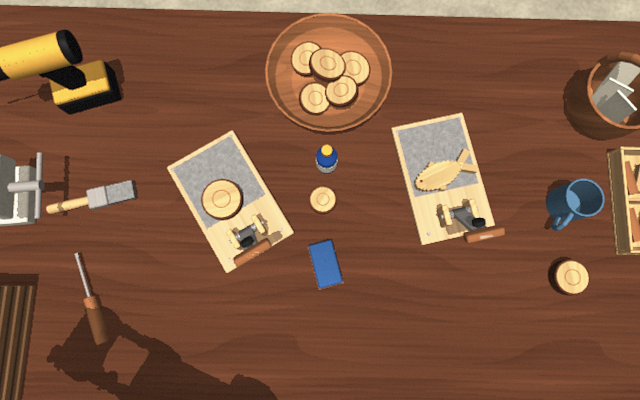

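The fish board is on the right in the top view (corners about (393,128), (462,114), (495,230), (422,245)). Its crossbar is near (485,235) and its fish near (438,175). The log-slice board is on the left, with its crossbar near (253,252).

```bash
python3 - <<'E'
from h import *
W=np.load("top.npy"); S=np.load("scene.npy")
for u,v in[(396,130),(459,117),(491,227),(425,241),(438,175),(485,235),(470,238),(500,233)]: print("top",u,v,W[v,u].round(3))
from scipy import ndimage
img=cv2.imread("pics/top0.png"); hs=cv2.cvtColor(img,cv2.COLOR_BGR2HSV)
for nm,A,box in(("top",W,(205,250,420,515)),("scene",S,(140,175,165,215))):
    a,b,c,d=box; P=A[a:b,c:d].reshape(-1,3); Q=P[P[:,2]>0.145]
    print(nm,len(Q),"min",Q.min(0).round(3),"max",Q.max(0).round(3),"mean",Q.mean(0).round(3))
    r=cv2.minAreaRect((Q[:,:2]*1000).astype(np.float32)); print(r)
    print(cv2.boxPoints(r).round())
# board outline and cheeks/fish
P=W[100:260,380:520].reshape(-1,3)
B=P[(P[:,2]>.008)&(P[:,2]<.024)]; r=cv2.minAreaRect((B[:,:2]*1000).astype(np.float32)); print("board",r,cv2.boxPoints(r).round().tolist(),np.median(B[:,2]))
C=P[(P[:,2]>.064)&(P[:,2]<.075)]; print("cheeks",len(C),C.mean(0),cv2.minAreaRect((C[:,:2]*1000).astype(np.float32)))
E
```

```text
top 396 130 [ 0.767 -0.148  0.017]
top 459 117 [ 0.799 -0.285  0.019]
top 491 227 [ 0.543 -0.293  0.16 ]
top 425 241 [ 0.529 -0.207  0.018]
top 438 175 [ 0.664 -0.232  0.039]
top 485 235 [ 0.527 -0.279  0.17 ]
top 470 238 [ 0.521 -0.252  0.17 ]
top 500 233 [ 0.531 -0.305  0.169]
top 609 min [ 0.513 -0.314  0.145] max [ 0.56  -0.245  0.173] mean [ 0.534 -0.277  0.163]
((539.8858642578125, -277.621337890625), (40.907711029052734, 69.10613250732422), 13.77899169921875)
[[ 512. -249.]
 [ 528. -316.]
 [ 568. -306.]
 [ 552. -239.]]
scene 446 min [ 0.518 -0.313  0.145] max [ 0.561 -0.244  0.171] mean [ 0.539 -0.277  0.16 ]
((541.4968872070312, -276.73236083984375), (38.9709358215332, 69.84500885009766), 12.378772735595703)
[[ 515. -247.]
 [ 530. -315.]
 [ 568. -307.]
 [ 553. -238.]]
board ((665.73828125, -246.82485961914062), (259.9154052734375, 161.32342529296875), 13.996793746948242) [[520.0, -200.0], [559.0, -357.0], [811.0, -294.0], [772.0, -137.0]] 0.018330519146335544
cheeks 338 [ 0.58326697 -0.26501478  0.06886246] ((583.6973266601562, -265.6745300292969), (39.585205078125, 70.80999755859375), 15.531194686889648)
```

Measured values, all matching the given sizes:

| Item | Value |
|---|---|
| Hinge | about (0.584, -0.265, 0.058) |
| Direction towards the fish | +14° in world |
| Crossbar | about 55 mm behind the hinge, top near 0.172 |
| Board outline | 260 x 161 mm |
| Cheeks | 40 x 71 mm |

The plan is to shut the fingers, turn the tool x to -hinge x, go behind the crossbar and push along +hinge x.

jog_arm([
  {"az": -7.15, "dz": -6, "fingers": 0},
  {"az": -7.15, "dz": -6, "fingers": 0},
  {"az": -7.15, "dz": -6, "fingers": 0},
  {"az": -7.15, "dz": -6, "fingers": 0},
  {"az": -7.15, "dz": -6, "fingers": 0},
  {"az": -0.2, "fingers": 0},
  {"fingers": 0},
], grip_force=20)

```text
validation failed for argument at $.st...
```

jog_arm([
  {"dx": -10, "dy": -36},
  {"dx": -10, "dy": -36},
  {"dx": -10, "dy": -36},
  {"dx": -10, "dy": -36},
  {"dx": -10, "dy": -36},
  {"dx": -10, "dy": -36},
  {"dx": -10, "dy": -36},
  {"dx": -8, "dy": -36},
])

```text
validation failed for argument at $.st...
```

jog_arm([
  {"dy": -36},
  {"dy": -36},
  {"dy": -36},
  {"dy": -36},
  {"dy": -36},
  {"dy": -36},
  {"dy": -36},
  {"dy": -36},
])

```text
validation failed for argument at $.st...
```

jog_arm([
  {"dy": -36},
  {"dy": -36},
  {"dy": -36},
  {"dy": -36},
  {"dy": -36},
  {"dy": -36},
  {},
  {},
])

```text
validation failed for argument at $.st...
```

The calls were refused, perhaps because every field is required. I'll test one full row.

jog_arm([
  {"dx": 0, "dy": 0, "dz": -6, "ax": 0, "ay": 0, "az": -7.15, "fingers": 0},
], grip_force=20)

```text
time: 0.18
tool_pos: [0.1957, 0.4863, 0.2359]
orientation: [[-0.967, 0.256, -0.002], [0.256, 0.967, -0.003], [0.001, -0.003, -1.0]]
wrist_force: [0.1, -1.0, 0.3]
finger_gap: 0.887
```

jog_arm([
  {"dx": 0, "dy": 0, "dz": -6, "ax": 0, "ay": 0, "az": -7.15, "fingers": 0},
  {"dx": 0, "dy": 0, "dz": -6, "ax": 0, "ay": 0, "az": -7.15, "fingers": 0},
  {"dx": 0, "dy": 0, "dz": -6, "ax": 0, "ay": 0, "az": -7.15, "fingers": 0},
  {"dx": 0, "dy": 0, "dz": -6, "ax": 0, "ay": 0, "az": -7.15, "fingers": 0},
  {"dx": 0, "dy": 0, "dz": 0, "ax": 0, "ay": 0, "az": -0.2, "fingers": 0},
  {"dx": 0, "dy": 0, "dz": 0, "ax": 0, "ay": 0, "az": 0, "fingers": 0},
])

```text
time: 0.68
tool_pos: [0.1961, 0.487, 0.2611]
orientation: [[-0.971, -0.239, 0.0], [-0.239, 0.971, 0.0], [-0.0, 0.0, -1.0]]
wrist_force: [-0.6, -0.4, -0.2]
finger_gap: 0.006
```

jog_arm([
  {"dx": -10, "dy": -36, "dz": 0, "ax": 0, "ay": 0, "az": 0, "fingers": 0},
  {"dx": -10, "dy": -36, "dz": 0, "ax": 0, "ay": 0, "az": 0, "fingers": 0},
  {"dx": -10, "dy": -36, "dz": 0, "ax": 0, "ay": 0, "az": 0, "fingers": 0},
  {"dx": -10, "dy": -36, "dz": 0, "ax": 0, "ay": 0, "az": 0, "fingers": 0},
  {"dx": -10, "dy": -36, "dz": 0, "ax": 0, "ay": 0, "az": 0, "fingers": 0},
  {"dx": -10, "dy": -36, "dz": 0, "ax": 0, "ay": 0, "az": 0, "fingers": 0},
  {"dx": -10, "dy": -36, "dz": 0, "ax": 0, "ay": 0, "az": 0, "fingers": 0},
  {"dx": -8, "dy": -36, "dz": 0, "ax": 0, "ay": 0, "az": 0, "fingers": 0},
])

```text
time: 1.35
tool_pos: [0.3419, 0.2248, 0.2608]
orientation: [[-0.971, -0.238, -0.0], [-0.238, 0.971, -0.0], [0.0, -0.0, -1.0]]
wrist_force: [1.0, -0.6, 1.0]
finger_gap: 0.002
```

jog_arm([
  {"dx": 0, "dy": -36, "dz": 0, "ax": 0, "ay": 0, "az": 0, "fingers": 0},
  {"dx": 0, "dy": -36, "dz": 0, "ax": 0, "ay": 0, "az": 0, "fingers": 0},
  {"dx": 0, "dy": -36, "dz": 0, "ax": 0, "ay": 0, "az": 0, "fingers": 0},
  {"dx": 0, "dy": -36, "dz": 0, "ax": 0, "ay": 0, "az": 0, "fingers": 0},
  {"dx": 0, "dy": -36, "dz": 0, "ax": 0, "ay": 0, "az": 0, "fingers": 0},
  {"dx": 0, "dy": -36, "dz": 0, "ax": 0, "ay": 0, "az": 0, "fingers": 0},
  {"dx": 0, "dy": -36, "dz": 0, "ax": 0, "ay": 0, "az": 0, "fingers": 0},
  {"dx": 0, "dy": -36, "dz": 0, "ax": 0, "ay": 0, "az": 0, "fingers": 0},
])

```text
time: 2.02
tool_pos: [0.411, -0.0547, 0.2608]
orientation: [[-0.971, -0.238, -0.001], [-0.238, 0.971, 0.0], [0.0, 0.001, -1.0]]
wrist_force: [1.5, 0.9, -0.0]
finger_gap: 0.001
```

jog_arm([
  {"dx": 0, "dy": -36, "dz": 0, "ax": 0, "ay": 0, "az": 0, "fingers": 0},
  {"dx": 0, "dy": -36, "dz": 0, "ax": 0, "ay": 0, "az": 0, "fingers": 0},
  {"dx": 0, "dy": -36, "dz": 0, "ax": 0, "ay": 0, "az": 0, "fingers": 0},
  {"dx": 0, "dy": -36, "dz": 0, "ax": 0, "ay": 0, "az": 0, "fingers": 0},
  {"dx": 0, "dy": -36, "dz": 0, "ax": 0, "ay": 0, "az": 0, "fingers": 0},
  {"dx": 0, "dy": -36, "dz": 0, "ax": 0, "ay": 0, "az": 0, "fingers": 0},
  {"dx": 0, "dy": 0, "dz": 0, "ax": 0, "ay": 0, "az": 0, "fingers": 0},
])

```text
time: 2.6
tool_pos: [0.464, -0.268, 0.2597]
orientation: [[-0.972, -0.234, -0.001], [-0.234, 0.972, -0.001], [0.001, -0.001, -1.0]]
wrist_force: [-1.2, 1.0, -1.3]
finger_gap: 0.002
```

jog_arm([
  {"dx": 0, "dy": -26, "dz": 0, "ax": 0, "ay": 0, "az": 0, "fingers": 0},
  {"dx": 0, "dy": 0, "dz": 27, "ax": 0, "ay": 0, "az": 0, "fingers": 0},
  {"dx": 0, "dy": 0, "dz": 27, "ax": 0, "ay": 0, "az": 0, "fingers": 0},
  {"dx": 0, "dy": 0, "dz": 27, "ax": 0, "ay": 0, "az": 0, "fingers": 0},
  {"dx": 0, "dy": 0, "dz": 27, "ax": 0, "ay": 0, "az": 0, "fingers": 0},
  {"dx": 0, "dy": 0, "dz": 0, "ax": 0, "ay": 0, "az": 0, "fingers": 0},
  {"dx": 0, "dy": 0, "dz": 0, "ax": 0, "ay": 0, "az": 0, "fingers": 0},
])

```text
time: 3.18
tool_pos: [0.4692, -0.2868, 0.1522]
orientation: [[-0.971, -0.24, -0.003], [-0.24, 0.971, 0.003], [0.002, 0.003, -1.0]]
wrist_force: [0.1, 0.5, 0.5]
finger_gap: 0.002
```

```bash
python3 - <<'E'
from h import *
c=read_camera("scene"); cv2.imwrite("pics/s1.png",cv2.resize(c["image"][100:320,120:330,::-1],None,fx=2.5,fy=2.5))
s=get_state();print(s["tool_pos"],s["wrist_force"])
E
```

```text
[ 0.47013183 -0.28765195  0.15387748] [-0.34678705 -0.0776546   0.48020841]
```

View pics/s1.png

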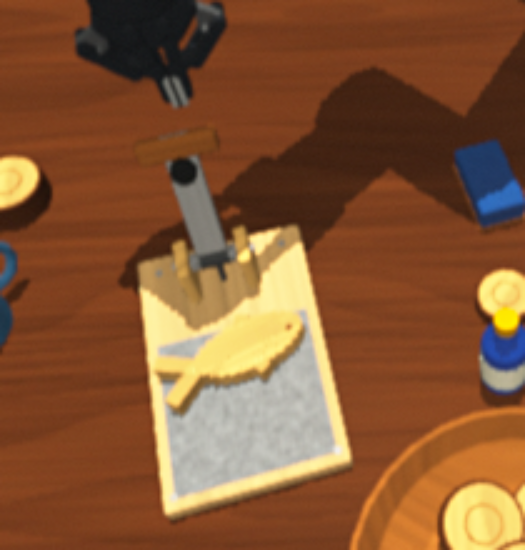

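The shut fingers at (175,90) stand centred behind the crossbar at (178,143), so I'll push along +hinge x.

jog_arm([
  {"dx": -8, "dy": 0, "dz": 0, "ax": 0, "ay": 0, "az": 0, "fingers": 0},
  {"dx": -8, "dy": 0, "dz": 0, "ax": 0, "ay": 0, "az": 0, "fingers": 0},
  {"dx": -8, "dy": 0, "dz": 0, "ax": 0, "ay": 0, "az": 0, "fingers": 0},
  {"dx": -8, "dy": 0, "dz": 0, "ax": 0, "ay": 0, "az": 0, "fingers": 0},
  {"dx": -8, "dy": 0, "dz": 0, "ax": 0, "ay": 0, "az": 0, "fingers": 0},
  {"dx": -8, "dy": 0, "dz": 0, "ax": 0, "ay": 0, "az": 0, "fingers": 0},
  {"dx": -8, "dy": 0, "dz": 0, "ax": 0, "ay": 0, "az": 0, "fingers": 0},
])

```text
time: 3.82
tool_pos: [0.5247, -0.2741, 0.1537]
orientation: [[-0.97, -0.242, -0.001], [-0.242, 0.97, -0.001], [0.001, -0.0, -1.0]]
wrist_force: [-3.0, -0.9, 2.8]
finger_gap: -0.001
```

jog_arm([
  {"dx": -8, "dy": 0, "dz": 0, "ax": 0, "ay": 0, "az": 0, "fingers": 0},
  {"dx": -8, "dy": 0, "dz": 0, "ax": 0, "ay": 0, "az": 0, "fingers": 0},
  {"dx": -8, "dy": 0, "dz": 0, "ax": 0, "ay": 0, "az": 0, "fingers": 0},
  {"dx": -8, "dy": 0, "dz": 0, "ax": 0, "ay": 0, "az": 0, "fingers": 0},
])

```text
time: 4.15
tool_pos: [0.5563, -0.266, 0.1531]
orientation: [[-0.97, -0.242, 0.0], [-0.242, 0.97, 0.0], [-0.0, 0.0, -1.0]]
wrist_force: [-1.5, -0.8, 0.6]
finger_gap: 0.004
```

```bash
python3 - <<'E'
from h import *
c=read_camera("scene"); cv2.imwrite("pics/s2.png",cv2.resize(c["image"][100:320,120:330,::-1],None,fx=2.5,fy=2.5))
s=get_state();print(s["tool_pos"],s["wrist_force"])
E
```

```text
[ 0.55756562 -0.26560738  0.15308509] [-0.22974423 -0.05047496  0.39984   ]
```

View pics/s2.png

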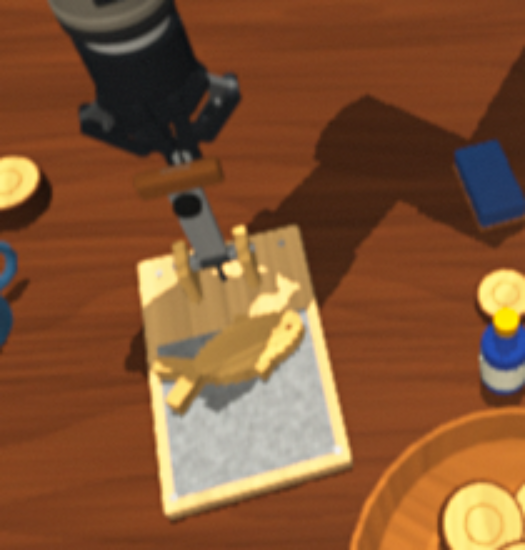

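The bar now leans back only slightly, with the crossbar at (178,178) against the fingers, so I'll keep pushing.

jog_arm([
  {"dx": -8, "dy": 0, "dz": 0, "ax": 0, "ay": 0, "az": 0, "fingers": 0},
  {"dx": -8, "dy": 0, "dz": 0, "ax": 0, "ay": 0, "az": 0, "fingers": 0},
  {"dx": -8, "dy": 0, "dz": 0, "ax": 0, "ay": 0, "az": 0, "fingers": 0},
  {"dx": 0, "dy": 0, "dz": 0, "ax": 0, "ay": 0, "az": 0, "fingers": 0},
  {"dx": 0, "dy": 0, "dz": 0, "ax": 0, "ay": 0, "az": 0, "fingers": 0},
  {"dx": 0, "dy": 0, "dz": 0, "ax": 0, "ay": 0, "az": 0, "fingers": 0},
])

```text
time: 4.7
tool_pos: [0.5785, -0.2605, 0.1531]
orientation: [[-0.97, -0.242, -0.0], [-0.242, 0.97, 0.0], [0.0, 0.0, -1.0]]
wrist_force: [-0.6, -0.0, -0.1]
finger_gap: -0.002
```

```bash
python3 - <<'E'
from h import *
c=read_camera("scene"); cv2.imwrite("pics/s3.png",cv2.resize(c["image"][100:320,120:330,::-1],None,fx=2.5,fy=2.5))
s=get_state();print(s["tool_pos"],s["wrist_force"])
E
```

```text
[ 0.57836622 -0.2606152   0.15323019] [ 0.0303391  -0.37452858  0.55819324]
```

View pics/s3.png

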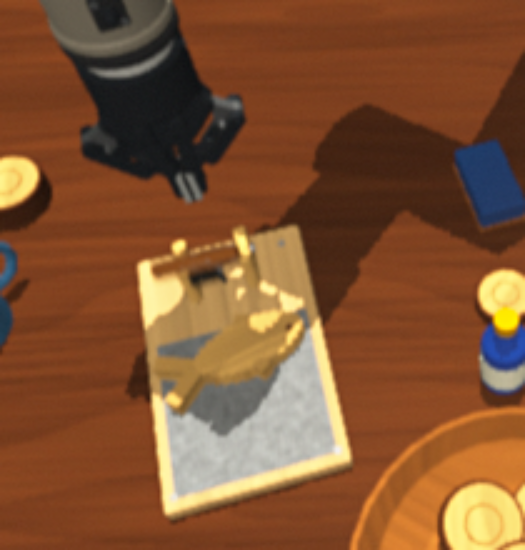

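The crossbar has left the fingers and is at (205,258), swinging down. I'll wait, back off and look again.

jog_arm([
  {"dx": 10, "dy": 0, "dz": -20, "ax": 0, "ay": 0, "az": 0, "fingers": 0},
  {"dx": 20, "dy": 0, "dz": -20, "ax": 0, "ay": 0, "az": 0, "fingers": 0},
  {"dx": 30, "dy": 0, "dz": -20, "ax": 0, "ay": 0, "az": 0, "fingers": 0},
  {"dx": 30, "dy": 0, "dz": -20, "ax": 0, "ay": 0, "az": 0, "fingers": 0},
  {"dx": 30, "dy": 0, "dz": 0, "ax": 0, "ay": 0, "az": 0, "fingers": 0},
  {"dx": 0, "dy": 0, "dz": 0, "ax": 0, "ay": 0, "az": 0, "fingers": 0},
  {"dx": 0, "dy": 0, "dz": 0, "ax": 0, "ay": 0, "az": 0, "fingers": 0},
  {"dx": 0, "dy": 0, "dz": 0, "ax": 0, "ay": 0, "az": 0, "fingers": 0},
])

```text
time: 5.42
tool_pos: [0.4623, -0.2897, 0.2334]
orientation: [[-0.97, -0.241, 0.001], [-0.241, 0.97, 0.0], [-0.001, -0.0, -1.0]]
wrist_force: [-0.4, -0.9, 0.3]
finger_gap: -0.002
```

jog_arm([
  {"dx": 0, "dy": 0, "dz": 0, "ax": 0, "ay": 0, "az": 0, "fingers": 0},
  {"dx": 0, "dy": 0, "dz": 0, "ax": 0, "ay": 0, "az": 0, "fingers": 0},
  {"dx": 0, "dy": 0, "dz": 0, "ax": 0, "ay": 0, "az": 0, "fingers": 0},
  {"dx": 0, "dy": 0, "dz": 0, "ax": 0, "ay": 0, "az": 0, "fingers": 0},
  {"dx": 0, "dy": 0, "dz": 0, "ax": 0, "ay": 0, "az": 0, "fingers": 0},
  {"dx": 0, "dy": 0, "dz": 0, "ax": 0, "ay": 0, "az": 0, "fingers": 0},
  {"dx": 0, "dy": 0, "dz": 0, "ax": 0, "ay": 0, "az": 0, "fingers": 0},
  {"dx": 0, "dy": 0, "dz": 0, "ax": 0, "ay": 0, "az": 0, "fingers": 0},
])

```text
time: 6.08
tool_pos: [0.4622, -0.2896, 0.2332]
orientation: [[-0.97, -0.242, 0.0], [-0.242, 0.97, 0.0], [-0.0, 0.0, -1.0]]
wrist_force: [-1.1, 0.4, -0.6]
finger_gap: -0.002
```

```bash
python3 - <<'E'
from h import *
c=read_camera("scene"); cv2.imwrite("pics/s4.png",cv2.resize(c["image"][100:320,120:480,::-1],None,fx=2.2,fy=2.2))
W0=np.load("scene.npy"); W1=cloud(c)
h=np.array([.584,-.265,.058]); R=np.array([[.970,.242,0],[-.242,.970,0],[0,0,1]])
for n,W in(("before",W0),("now",W1)):
    L=(W.reshape(-1,3)-h)@R.T; img=L
    m=(abs(L[:,1])<.04)&(L[:,0]>.03)&(L[:,0]<.15)&(L[:,2]+.058>.045); Q=L[m]; print(n,"above fish:",len(Q),(Q.min(0).round(3),Q.max(0).round(3)) if len(Q) else "")
    f=(abs(L[:,1])<.08)&(L[:,0]>.02)&(L[:,0]<.15)&(abs(L[:,2]+.058-.038)<.005); F=L[f]; print("fish top",len(F),np.percentile(F,[1,99],axis=0).round(3).tolist())
    P=W.reshape(-1,3); s=P[(P[:,1]>0.05)&(P[:,1]<.3)&(P[:,0]>.4)&(P[:,2]>.15)&(P[:,2]<.2)]; print("spare",len(s),s.mean(0).round(3))
s=get_state();print(s["time"],s["tool_pos"],s["wrist_force"])
E
```

```text
before above fish: 0 
fish top 964 [[0.057, -0.066, -0.025], [0.126, 0.06, -0.018]]
spare 339 [0.497 0.126 0.162]
now above fish: 729 (array([ 0.03 , -0.036, -0.009]), array([0.126, 0.034, 0.011]))
fish top 516 [[0.021, -0.068, -0.025], [0.127, 0.061, -0.018]]
spare 338 [0.497 0.126 0.162]
6.1333 [ 0.46213344 -0.28964685  0.23328735] [ 0.1475086  -0.27607489 -0.33771166]
```

View pics/s4.png

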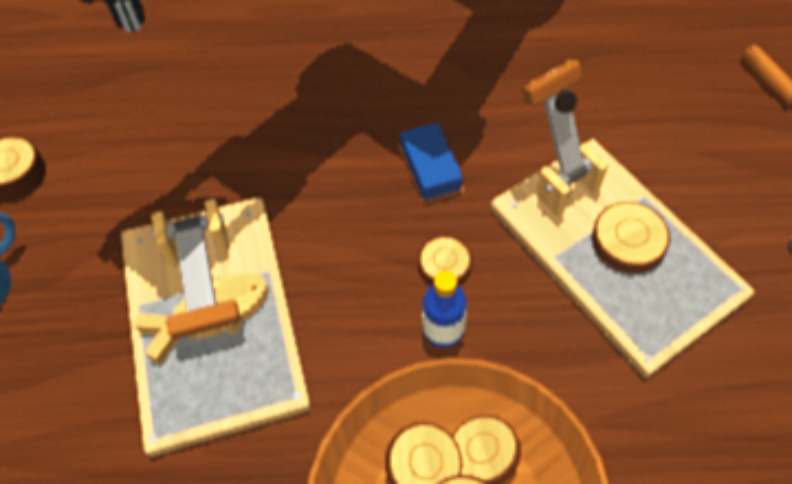

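The hold-down lies level on the fish, with its crossbar at (203,317). The fish outline has moved 2 mm at most, the spare hold-down still stands unchanged, and the arm is clear.

```bash
python3 -c "
from rig import ticket
ticket.finish_job()"
```

```text
the job is handed in; nothing more can be done
```

I pushed the hold-down on the fish's board past upright with the shut fingers, from behind its crossbar. It snapped down onto the fish. I then backed the arm away and handed the job in at about 6.1 s.

- **Hold-down:** the last picture shows it level on the fish. Depth readings put its top within about 10 mm of hinge height out to 126 mm from the hinge. I did not measure the angle itself or its speed.
- **Fish:** the extremes of its visible top moved by no more than about 2 mm. The near edge is hidden by the bar, so I could not compare that side.
- **Spare hold-down:** its measured position is the same to the millimetre before and after.
- **Arm:** it is clear of everything, with only noise-level force at the wrist. The wrist readings during the push stayed at a few newtons.

My first four move calls were refused because their rows left out some fields. Nothing moved, and I sent them again with every field filled in. No check failed or disagreed.

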